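# Hang the unevenly filled jar carrier level on the stand

## Task

Hang the jar carrier on the peg of the stand by one of the five holes in its top rail, choosing the hole by which it hangs level, so that all its jars will later dip to the same depth: the three closed jars hold different amounts of steel beads and only their weight tells where the load sits. Let go and leave it hanging freely and still, the peg well through the hole, all three jars standing in their cells, and the other things on the bench undisturbed.

Things in the scene. Friction and masses are not known exactly. Their poses are not given: they have to be found in the camera images.
- carrier_grip (a point): Where to take the jar carrier: on the axis of the black grip block on its top rail, 14 mm under the block's top. Block 22 mm wide in y, 18 mm in x, 118 to 160 mm over the carrier's underside; this point 146 mm over it. Axes are the carrier's: y along the rail, z up. Carrier starts standing on the bench, turned up to 0.4 rad; about 0.10 kg empty, 0.67 kg with its jars.
- carrier_hole2 (a point): Centre of the middle of five like round through-holes (8 mm, axes along carrier x) in the carrier's upright aluminium rail, 38 mm below carrier_grip. Holes lie in a row along carrier y: hole 0 at +26 mm, 1 at +13, 2 at 0, 3 at -13, 4 at -26. Rail 5 mm thick, from 18 mm below to 10 mm above the hole centres. One hole off tilts the carrier about 10 degrees.
- carrier_base (a point): Centre of the carrier's underside, 108 mm below the middle hole; carrier axes. Tray of three 55 mm square cells in a row along y, 61 mm by 177 mm, walls 20 mm high; end plates 34 mm wide reach up to the rail's ends, 118 mm high. Empty it balances at mid-length; loaded, its centre of mass is about 70 mm below the holes.
- stand: Hanging stand, fixed: grey base plate 200 x 150 mm, top 15 mm high; upright rod 12 mm thick at x = +75 mm, its top 207 mm high, with a boss head (34 x 26 x 30 mm, centre 181 mm high) that holds the peg. Origin under the centre of the base, on the bench; the peg points to the stand's -x, roughly to the robot (stand turned up to 0.3 rad).
- peg_tip (a point): Round front end of the stand's steel peg (5 mm thick), on its axis, 190 mm above the bench; stand axes. From here the peg runs 70 mm in the stand's +x to a 12 mm wide collar, falling 6 degrees as it goes (so it rises toward the tip).
- peg_mid (a point): Point on the peg's axis 45 mm behind the tip (stand +x), 185 mm above the bench; stand axes. A good place for the rail to hang is between 15 mm behind the tip and here.
- jar_a: One of three like closed white jars, 52 mm across, 60 mm high, in the carrier's cells, 58 mm apart along carrier y. Origin at the centre of its underside, 3 mm over the carrier's underside. Each weighs between 0.04 and 0.36 kg; which jar stands in which cell differs from time to time.
- jar_b: One of the three like jars, as jar_a.
- jar_c: One of the three like jars, as jar_a.
- bottle_small: Bystander: glass bottle with blue screw cap, 56 mm across, 105 mm high; origin under its centre.
- bottle_mid: Bystander: glass bottle with orange screw cap, 70 mm across, 143 mm high; origin under its centre.
- timer: Bystander: white bench timer, 62 x 66 x 19 mm; origin under its centre.
- tape: Bystander: roll of beige tape, 65 mm across, 19 mm high; origin under its centre.
- cube_block: Bystander: dark blue tube block with two black sticks standing in it, 62 x 62 x 101 mm; origin under its centre.
- marker: Bystander: marker pen lying down, 136 mm long; origin under its centre.
Things that resemble listed ones, but are neither listed nor needed, are in the scene too. What is shaped like the jar_a but pink is not meant.

How it is judged (in metres and radians):
At the end, for the whole second after the job is handed in: The carrier hangs on the peg through one of its rail holes, the rail at least 10 mm past the tip, its length level within 4.5 degrees, all three jars standing in their cells (within about 10 mm of the floors), and everything at rest (0.03 m/s, 0.25 rad/s) (angle between carrier_hole2's own y axis and vertical between 1.4923 and 1.6493 rad and angle between carrier_hole2's own z axis and vertical below 0.2 rad and (x of peg_tip in the frame of carrier_hole2 below -0.01 m or x of peg_tip in the frame of carrier_hole2 above 0.01 m) and z of peg_mid in the frame of carrier_hole2 between -0.012 and 0.012 m and y of peg_mid in the frame of carrier_hole2 between -0.05 and 0.05 m and height (world z) of carrier_hole2 above 0.16 m and angular speed of each of jar_a, jar_b, jar_c below 0.25 rad/s and linear speed of each of jar_a, jar_b, jar_c below 0.03 m/s and z of each of jar_a, jar_b, jar_c in the frame of carrier_hole2 below -0.095 m and distance between each of jar_a, jar_b, jar_c and carrier_hole2 below 0.135 m); the robot touches nothing.
It fails at once if A jar comes out of the carrier (distance between jar_a and jar_b above 0.16 m or distance between any of jar_b, jar_a and jar_c above 0.16 m or angle between any of jar_a, jar_b, jar_c's own z axis and vertical above 0.8 rad).
It fails at once if A bystander is pushed more than 30 mm or knocked over (distance of any of bottle_small, bottle_mid, timer, tape, cube_block, marker from where it was at the start of the episode above 0.03 m or angle between any of bottle_small, bottle_mid, cube_block's own z axis and vertical above 0.5 rad).
It also fails if it takes over 64 s, if anything falls off the work surface, if the arm or the gripper's body presses on something with over 40 N, if the wrist force passes 120 N, or if a joint passes its speed limit or range.

## Robot

A 6-joint arm with a two-finger parallel gripper is mounted at the origin on a cart in front of the work surface, level with it; the furniture and walls round the work are solid. World frame = base frame: x ahead of the robot, y to its left, z up, the work surface at z = 0. Lengths are in m, angles in degrees, forces in N, time in s.
With the tool pointing down it reaches from about 0.375 to 0.9 m from the base axis. Payload 3.1 kg.
Tool frame: the origin (TCP) lies on the centre line of the jaws, within the pads' length; the fingertips stand 14 mm ahead of it and the grasp point (between the pads) lies 5 mm behind it (bot.tips_ahead is the distance from the TCP to the fingertips, in m); z points along the fingers, y is the line along which they close (so a half turn about z gives the same grasp; the last joint's range is limited). The gripper opens to 87 mm and grips with 3 to 60 N. Pads are 19 mm wide; open, the fingers measure 117 mm over their backs; the gripper's body (75 mm by 190 mm) begins 51 mm behind the grasp point.
Start: joints at [63.57, 30.224, 82.088, -0, 67.689, -10.227], TCP at [0.174, 0.6, 0.237] pointing down, gripper open.
Joint ranges: [-176.69, 176.69], [-43.24, 126.21], [12.49, 139.97], [-82, 262], [0, 151.66], [-163.58, 163.58]. Speed limits (degrees/s): [159.86, 159.86, 180, 180, 180, 180].

## Interface

Orientations are given as a 3x3 rotation matrix whose columns are the frame's x, y, z axes.
In Python, from rig import bot gives the robot as it stands.
- The arm moves only by the tool play_rows, never from a script. Its argument "moves" is a list that holds one entry, the list of rows, each a list of 6 numbers: the shift along the tool's x, y, z in mm, then the turn, a rotation vector about the tool's x, y, z in rad. A call has 1 to 5 rows; each row shifts and turns the commanded pose from where the row before left it, along the tool's axes as they then stand; what a row does not reach is not made up. A row lasts 1/10 s, in which the tool goes at most 50 mm and 8.59 degrees, less where a joint would pass 70% of its speed; a pose out of reach is approached as far as the arm can. A call with a gripper value outside its range is refused whole. "fingers" is the opening, from -1 (shut) to 1 (fully open), set as the call begins (left out, the last holds). The fingers move at their own pace and stop on an object; the grip force is fixed at half the most. Time passes only in rows, so rows that do not move let the fingers close. It gives the time, the measured TCP pose, the force, the opening and the grip force at its end, in the units of the state.
- bot.read_state(): the state, without advancing time (a new reading comes with each control period).
- bot.capture(name): name is "scene" or "top" or "wrist"; returns a dict with "image" (480x640x3 uint8, blue, green, red), "fx", "fy", "cx", "cy" (pixels), "distortion" ([k1, k2, p1, p2, k3] as OpenCV has them; the pictures are not rectified), "R" (3x3) and "t" (3): a world point X has camera coordinates R X + t. Camera axes: x right, y down, z forward; pixel columns grow to the right and rows downward; lengths in m; the calibration is good to about 2 mm. A picture is of the moment at which its call begins. There is no depth.
- bot.hand_in(): hands the job in; it is judged then, once.
Trained networks look in a picture, given as the dict that the camera call returned (one of the last four; its "shot" number tells which), for a name from the list of things; names that differ only in an ending like _2 or _b are one class to them, and where a whole thing is asked for, a point or a joint stands for the part that bears it (a point fixed in the world has none). Each returns a list of dicts, best first, with "confidence" (0 to 1); they miss things now and then, are a little off and sometimes report something else, mostly with a low value. They report only what shows in the picture. A call takes as long as a camera call. They do not tell look-alikes from the thing itself.
- bot.search_frame(picture, query): "centre" ([column, row] in pixels, amid what is visible of it).
- bot.silhouettes(picture, query): "pixels" (480x640 bool, what is visible of it) and "centre" ([column, row] in pixels, amid what is visible of it).
- bot.pinpoint(picture, query): "centre" ([column, row] in pixels: a listed point, or the origin of a listed thing).
The state is a dict: "time_s": time; "joint_positions": joint angles; "qvel": joint speeds; "tau": joint torques, N m; "position": TCP position; "tcp_rot": TCP orientation; "force": force on the tool from outside, world axes, zero at the start; "moment": the same for the moment, N m; "opening": opening from 0.0 (shut) to 1.0 (fully open); "grasp_force": force on a finger pad.
Only numpy, scipy, OpenCV 4.12 (cv2) and the standard library are available. Lean on these libraries where they do the work, as an engineer would, in place of code of your own. Each camera call takes 0.05 s, during which the arm holds its last target. There are 200 camera calls.

## Working session

There is one attempt and no reset: what is moved stays moved. The work goes in short steps, Python scripts to look and compute and a tool call to move; the robot and the scene stay as the last step left them, time stands still between calls to the robot, and variables do not carry over. Pictures are saved under pics/ and viewed, at most 10 in all, crops included, and the job is handed in when it is done.

Besides the shell and the picture viewer there is one more tool, called after "Emit:" in YAML: its name, and indented under it one key for each argument. play_rows: Moves the arm, as the interface text tells. Its arguments: {"type":"object","properties":{"moves":{"type":"array","items":{"type":"array","items":{"type":"array","items":{"type":"number"}}}},"fingers":{"type":"number"}},"required":["moves"]}

```bash
ls; mkdir -p pics; cat > h.py <<'E'
import numpy as np,cv2
from rig import bot
def ray(p,px):
    K=np.array([[p['fx'],0,p['cx']],[0,p['fy'],p['cy']],[0,0,1]])
    u=cv2.undistortPoints(np.array([[px]],float),K,np.array(p['distortion'],float))[0,0]
    R=np.array(p['R']);t=np.array(p['t'])
    d=R.T@np.array([u[0],u[1],1]);return -R.T@t,d/np.linalg.norm(d)
def atz(p,px,z):
    c,d=ray(p,px);return c+d*(z-c[2])/d[2]
def proj(p,X):
    K=np.array([[p['fx'],0,p['cx']],[0,p['fy'],p['cy']],[0,0,1]])
    r=cv2.Rodrigues(np.array(p['R'],float))[0]
    return cv2.projectPoints(np.atleast_2d(np.array(X,float)),r,np.array(p['t'],float),K,np.array(p['distortion'],float))[0][:,0]
def tri(obs):
    A=np.zeros((3,3));b=np.zeros(3)
    for p,px in obs:
        c,d=ray(p,px);M=np.eye(3)-np.outer(d,d);A+=M;b+=M@c
    return np.linalg.solve(A,b)
E
python3 - <<'E'
from h import *
P={n:bot.capture(n) for n in("scene","top")}
for n,p in P.items():
    cv2.imwrite(f"pics/{n}0.png",p["image"])
    print(n,-np.array(p['R']).T@np.array(p['t']))
zs=dict(carrier_grip=.146,carrier_hole2=.108,carrier_base=0,stand=0,peg_tip=.19,peg_mid=.185,jar_a=.003,bottle_small=0,bottle_mid=0,timer=0,tape=0,cube_block=0,marker=0)
for q,z in zs.items():
    for n,p in P.items():
        for r in bot.pinpoint(p,q)[:3]:
            print(q,n,np.round(r['centre'],1),round(r['confidence'],2),np.round(atz(p,r['centre'],z),3)[:2])
E
```

```text
pics
scene [ 0.00702599 -0.4862385   0.79107907]
top [ 0.40957683 -0.02666792  1.29983608]
carrier_grip scene [339.8 301.2] 0.67 [ 0.423 -0.163]
carrier_grip top [375.6 295.9] 0.97 [ 0.418 -0.152]
carrier_hole2 scene [339.  309.9] 0.66 [ 0.43  -0.156]
carrier_hole2 top [377.2 292.3] 0.61 [ 0.428 -0.161]
carrier_base scene [335.2 345.5] 0.93 [ 0.424 -0.155]
carrier_base top [374.3 291.9] 0.93 [ 0.431 -0.164]
stand scene [279.3 233. ] 0.56 [0.585 0.163]
stand top [262.9 234. ] 0.76 [0.593 0.166]
stand top [417.9 241. ] 0.74 [ 0.583 -0.292]
stand top [364.8 236.2] 0.61 [ 0.594 -0.135]
peg_tip scene [262.2 179.1] 0.94 [0.544 0.157]
peg_tip top [254.  244.5] 0.91 [0.539 0.16 ]
peg_tip top [367.1 230.1] 0.27 [ 0.583 -0.124]
peg_mid scene [276.5 170.3] 0.73 [0.592 0.162]
peg_mid top [251.8 227.1] 0.97 [0.584 0.168]
jar_a scene [357.  364.6] 0.96 [ 0.417 -0.215]
jar_a scene [338.5 346.1] 0.92 [ 0.426 -0.162]
jar_a scene [320.  328.1] 0.74 [ 0.434 -0.106]
jar_a top [370.6 331.2] 0.84 [ 0.318 -0.155]
jar_a top [353.5 288.4] 0.6 [ 0.44  -0.104]
jar_a top [374.9 289.8] 0.59 [ 0.437 -0.166]
bottle_small scene [432.8 385. ] 0.93 [ 0.478 -0.345]
bottle_small top [437.3 280.6] 0.84 [ 0.467 -0.349]
bottle_mid scene [370.1 218. ] 0.86 [0.78  0.027]
bottle_mid scene [337.8 344.5] 0.48 [ 0.429 -0.157]
timer scene [230.2 292.6] 0.57 [0.377 0.106]
timer top [275.  303.4] 0.82 [0.391 0.123]
tape scene [382.5 292. ] 0.62 [ 0.599 -0.144]
tape top [362.9 230.9] 0.77 [ 0.609 -0.129]
tape top [252.9 227.4] 0.65 [0.612 0.197]
cube_block scene [435.5 333.3] 0.76 [ 0.581 -0.289]
cube_block top [417.  239.7] 0.61 [ 0.587 -0.29 ]
cube_block top [253.  226.3] 0.4 [0.616 0.197]
marker scene [188.8 239.3] 0.64 [0.422 0.313]
marker top [214.1 294.9] 0.57 [0.41  0.302]
```

View pics/scene0.png

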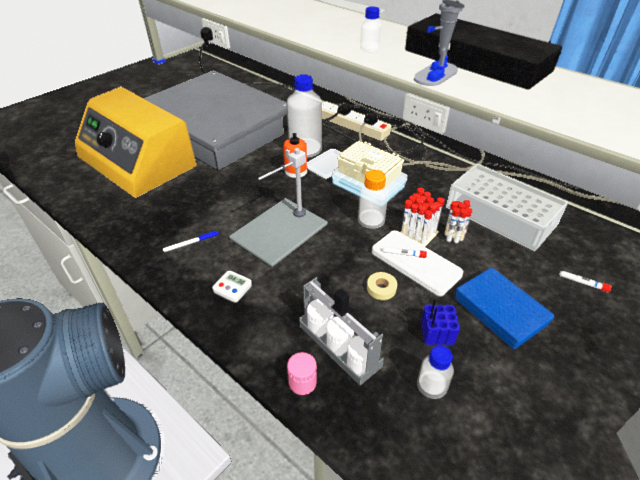

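View pics/top0.png

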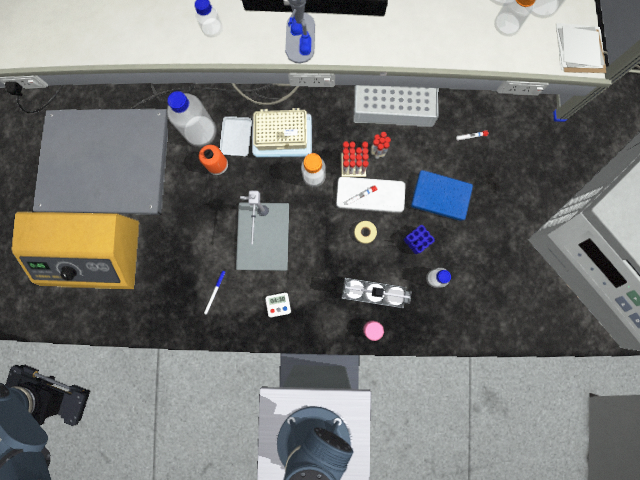

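The scene view shows the carrier at (340,330), the stand at (280,215) with its peg tip at (262,178), and the pink decoy jar at (302,373). In the top view the carrier is at (376,292) and the peg at (253,235). Next I'll refine both poses.

```bash
python3 - <<'E'
from h import *
s=bot.read_state();print({k:np.round(v,4).tolist() for k,v in s.items()}, bot.tips_ahead)
P={n:bot.capture(n) for n in("scene","top")}
for q in("carrier_grip","carrier_hole2","carrier_base","peg_tip","peg_mid","stand"):
    o=[(p,bot.pinpoint(p,q)[0]['centre']) for p in P.values()]
    X=tri(o);print(q,np.round(X,4),[np.round(proj(p,X)[0]-c,1) for p,c in o])
p=P["top"]
for q in("carrier_grip","jar_a","peg_tip"):
  for m in bot.silhouettes(p,q)[:4]:
    ys,xs=np.nonzero(m['pixels']);c=np.c_[xs,ys].astype(np.float32)
    print(q,m['confidence'],len(xs),m['centre'],cv2.minAreaRect(c))
a=cv2.resize(p['image'][180:340,225:425],None,fx=4,fy=4,interpolation=cv2.INTER_CUBIC)[:600]
cv2.imwrite("pics/tc.png",a)
E
```

```text
{'time_s': 1.4, 'joint_positions': [63.5702, 30.2262, 82.0878, 0.0003, 67.6876, -10.2277], 'qvel': [0.008, -0.0556, -0.0566, -0.0267, 0.0306, -0.0504], 'tau': [-0.0018, -44.0008, -17.6982, 0.0633, 0.0505, -0.0], 'position': [0.1744, 0.6002, 0.2365], 'tcp_rot': [[-0.9603, 0.279, -0.0], [0.279, 0.9603, -0.0], [0.0, -0.0, -1.0]], 'force': [0.5692, -0.2517, -0.3131], 'moment': [-0.0421, 0.0254, 0.0066], 'grasp_force': 0.0, 'opening': 0.9978} 0.014
carrier_grip [ 0.429  -0.1594  0.1422] [array([ 1.3, -0.1]), array([-0.6,  0.6])]
carrier_hole2 [ 0.4314 -0.159   0.1062] [array([ 2.1, -0.2]), array([-1.,  1.])]
carrier_base [ 0.4339 -0.1552 -0.0151] [array([ 0.8, -0.1]), array([-0.4,  0.4])]
peg_tip [0.5416 0.1577 0.1909] [array([ 1.1, -0.1]), array([-0.7,  0.7])]
peg_mid [0.5887 0.1713 0.1746] [array([-0.8,  0.1]), array([ 0.5, -0.5])]
stand [ 0.5911  0.1684 -0.0036] [array([-0.5,  0. ]), array([ 0.3, -0.3])]
carrier_grip 0.55 712 [370.5, 293.1] ((376.0946044921875, 292.9324035644531), (67.89678192138672, 21.536266326904297), 9.462321281433105)
jar_a 0.77 184 [352.0, 289.6] ((355.8448181152344, 290.137939453125), (14.298541069030762, 17.826751708984375), 21.801406860351562)
jar_a 0.58 296 [370.2, 332.1] ((373.3000183105469, 330.60003662109375), (19.230182647705078, 17.88854217529297), 63.43495178222656)
jar_a 0.56 220 [395.0, 294.3] ((394.5, 295.5), (17.0, 19.0), 90.0)
jar_a 0.49 128 [370.9, 296.8] ((372.5, 293.0), (16.0, 15.0), 90.0)
peg_tip 0.61 3659 [260.6, 235.4] ((262.4292907714844, 230.26341247558594), (51.5373420715332, 80.0234375), 1.7899105548858643)
peg_tip 0.46 171 [371.1, 293.8] ((372.5, 292.0), (18.0, 15.0), 90.0)
```

View pics/tc.png

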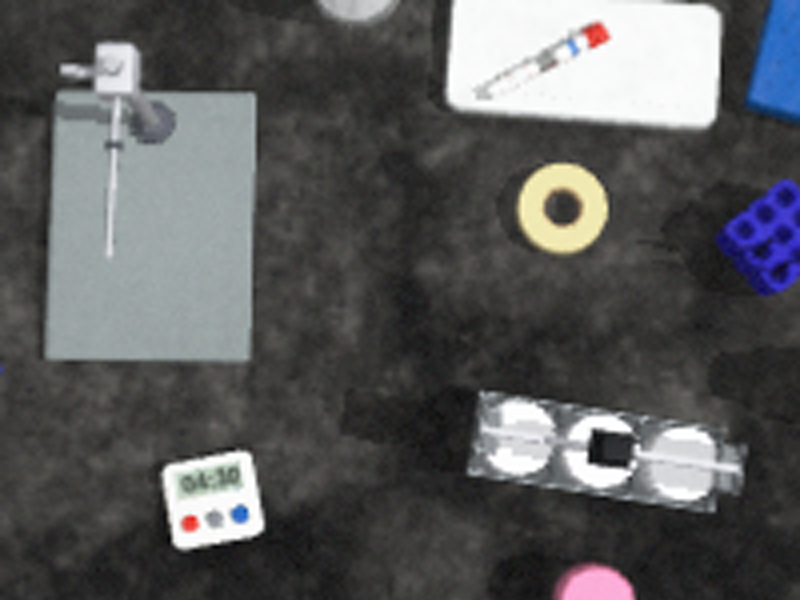

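Crop: the peg tip is at (109,256) and its collar at (115,145). The rail runs from (485,433) to (740,468), and the grip block's top is at (610,448).

```bash
python3 - <<'E'
from h import *
p=bot.capture("top")
f=lambda u,v,z:atz(p,(225+(u-.5)/4-.4+.0+ .0,180+(v-.5)/4-.4),z)
t=f(109,256,.19);c=f(115,145,.1826);print("peg",t,c,np.arctan2(*(c-t)[[1,0]]))
for a,b in(((58,95),(46,358)),((256,95),(249,358))):
    d=f(*a,.015)-f(*b,.015);print("plate",np.arctan2(d[1],d[0]),np.linalg.norm(d),f(*a,.015),f(*b,.015))
a=f(485,433,.118);b=f(740,468,.118);d=a-b;print("rail",np.arctan2(-d[0],d[1]),np.linalg.norm(d),(a+b)/2)
a=f(470,473,.02);b=f(712,513,.02);d=a-b;print("tray",np.arctan2(-d[0],d[1]),np.linalg.norm(d))
print("block",f(610,448,.16))
s=bot.capture("scene")
print("tip z chk",proj(s,t),proj(s,c), proj(s,f(610,448,.16)))
cv2.imwrite("pics/sc.png",cv2.resize(s['image'][150:300,240:400],None,fx=4.9,fy=4,interpolation=cv2.INTER_CUBIC) if 0 else cv2.resize(s['image'][140:290,240:390],None,fx=4,fy=4,interpolation=cv2.INTER_CUBIC))
E
```

```text
peg [0.54169095 0.16545276 0.19      ] [0.61408183 0.16616655 0.1826    ] 0.009859876477661246
plate 0.0041998156831321715 0.19436996794854847 [0.68137463 0.23921557 0.015     ] [0.48700637 0.23839926 0.015     ]
plate 0.008549571002719698 0.19375163642842907 [0.6844737  0.09260059 0.015     ] [0.49072914 0.09094411 0.015     ]
rail -0.11500064821970618 0.17050080155492348 [ 0.42851962 -0.16086208  0.118     ]
tray -0.14227991874029736 0.17537242082719318
block [ 0.42947536 -0.15435382  0.16      ]
tip z chk [[258.82463299 177.93030909]] [[282.3540159  166.30275559]] [[338.62948802 291.24192239]]
```

View pics/sc.png

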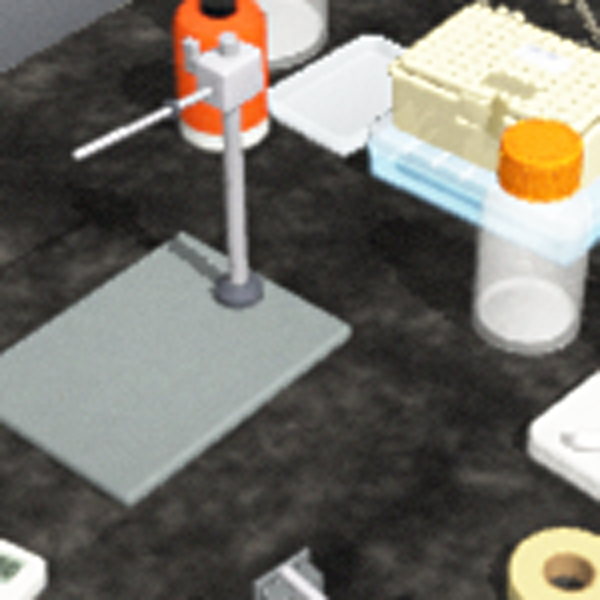

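Emit:
play_rows:
  moves:
    - [[0,0,0,0,0,-0.149],[-36.7,-31.1,0,0,0,0],[-36.7,-31.1,0,0,0,0],[-36.7,-31.1,0,0,0,0],[-36.7,-31.1,0,0,0,0]]
  fingers: 1

```text
time_s: 2.85
position: [0.3042, 0.4561, 0.2367]
tcp_rot: [[-0.991, 0.132, 0.001], [0.133, 0.991, 0.0], [-0.0, 0.0, -1.0]]
force: [0.8, -0.1, -0.6]
opening: 0.999
grasp_force: 0.0
```

Emit:
play_rows:
  moves:
    - [[-36.7,-31.1,0,0,0,0],[-36.7,-31.1,0,0,0,0],[-36.7,-31.1,0,0,0,0],[-8.7,-45.2,0,0,0,0],[-8.7,-45.2,0,0,0,0]]

```text
time_s: 3.35
position: [0.4063, 0.2565, 0.2366]
tcp_rot: [[-0.991, 0.134, 0.001], [0.134, 0.991, 0.0], [-0.001, 0.0, -1.0]]
force: [1.4, -0.6, 0.7]
opening: 1.0
grasp_force: 0.0
```

Emit:
play_rows:
  moves:
    - [[-8.7,-45.2,0,0,0,0],[-8.7,-45.2,0,0,0,0],[-8.7,-45.2,0,0,0,0],[-8.7,-45.2,0,0,0,0],[-8.7,-45.2,0,0,0,0]]

```text
time_s: 3.85
position: [0.4181, 0.0266, 0.2369]
tcp_rot: [[-0.991, 0.133, 0.001], [0.133, 0.991, -0.0], [-0.001, -0.0, -1.0]]
force: [-0.0, 0.5, -0.5]
opening: 0.996
grasp_force: 0.0
```

Emit:
play_rows:
  moves:
    - [[-8.7,-45.2,0,0,0,0],[-8.7,-45.2,0,0,0,0],[-8.7,-45.2,0,0,0,0],[-8.7,-45.2,0,0,0,0],[0,0,0,0,0,0]]

```text
time_s: 4.35
position: [0.4304, -0.1617, 0.2372]
tcp_rot: [[-0.99, 0.14, 0.004], [0.14, 0.99, -0.005], [-0.005, -0.004, -1.0]]
force: [-0.1, -0.4, 0.2]
opening: 1.001
grasp_force: 0.0
```

```bash
python3 - <<'E'
from h import *
p=bot.capture("wrist");cv2.imwrite("pics/w1.png",p['image'])
s=bot.read_state();print(s['position'],np.round(s['tcp_rot'],4).tolist(),s['force'],s['moment'])
print(-np.array(p['R']).T@p['t'])
for q,z in(("carrier_grip",.146),("carrier_hole2",.108)):
  for r in bot.pinpoint(p,q)[:2]:print(q,r['centre'],r['confidence'],atz(p,r['centre'],z))
E
```

```text
[ 0.42908095 -0.15841651  0.23678316] [[-0.9904, 0.1386, 0.0015], [0.1386, 0.9904, -0.001], [-0.0016, -0.0008, -1.0]] [-0.06657408  1.17777471 -0.02683585] [0.09785045 0.05189578 0.01805665]
[ 0.35539326 -0.15118478  0.38667414]
carrier_grip [321.0, 254.1] 0.79 [ 0.4313309  -0.16203692  0.146     ]
carrier_hole2 [323.8, 236.3] 0.85 [ 0.42983206 -0.15976854  0.108     ]
carrier_hole2 [156.5, 274.2] 0.51 [ 0.44198356 -0.29053907  0.108     ]
```

View pics/w1.png

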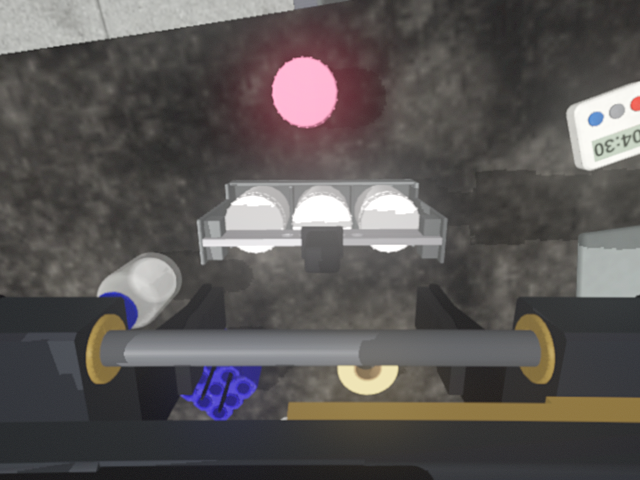

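The wrist view shows the carrier rail level in the picture from (202,239) to (443,239), with the block at (302–343, 227–272). So the tool yaw already matches the carrier.

```bash
python3 - <<'E'
from h import *
p=bot.capture("wrist")
g=cv2.cvtColor(p['image'],cv2.COLOR_BGR2GRAY)[222:278,322].tolist();print(g)
for c in((302,250),(342,250)):
  print(cv2.cvtColor(p['image'],cv2.COLOR_BGR2GRAY)[260,c[0]-6:c[0]+7].tolist())
a=atz(p,(202,239),.118);b=atz(p,(443,239),.118);print(a,b,np.arctan2(-(b-a)[0],(b-a)[1]))
for r in(250,255,272):print(r,atz(p,(302.5,r),.16),atz(p,(342.5,r),.16))
s=bot.read_state();R=np.array(s['tcp_rot']);print(s['position'],R.round(4).tolist())
print("proj",proj(p,[[.429,-.158,.146],s['position']]))
E
```

```text
[255, 255, 255, 255, 255, 232, 217, 217, 217, 195, 141, 104, 105, 105, 103, 101, 98, 98, 99, 97, 97, 97, 95, 96, 95, 96, 92, 93, 92, 92, 92, 92, 91, 90, 91, 91, 90, 90, 89, 88, 88, 86, 86, 84, 83, 83, 82, 81, 81, 79, 78, 78, 76, 76, 74, 74]
[96, 96, 96, 97, 97, 97, 97, 97, 96, 97, 98, 96, 97]
[98, 99, 101, 102, 104, 107, 108, 109, 107, 104, 103, 102, 101]
[ 0.41418812 -0.23866271  0.118     ] [ 0.43724588 -0.0677467   0.118     ] -0.13409730958088567
250 [ 0.41967233 -0.16504515  0.16      ] [ 0.42293408 -0.14087241  0.16      ]
255 [ 0.42283375 -0.16551034  0.16      ] [ 0.42610788 -0.1412481   0.16      ]
272 [ 0.43375904 -0.16711734  0.16      ] [ 0.4370758  -0.14254721  0.16      ]
[ 0.42784229 -0.15421315  0.23637706] [[-0.9911, 0.1329, -0.001], [0.1329, 0.9911, 0.0011], [0.0012, 0.001, -1.0]]
proj [[316.21232279 256.0219789 ]
 [322.95755509 316.81657982]]
```

```bash
python3 - <<'E'
from h import *
for i in range(6): p=bot.capture("wrist"); print(bot.read_state()['position'])
s=bot.read_state()
G=cv2.cvtColor(p['image'],cv2.COLOR_BGR2GRAY)
hit=p['image'].max(axis=2)[262];print(G[262,290:360:2].tolist());print(p['image'][215:290:2,322].sum(axis=1).tolist())
cv2.imwrite("pics/w2.png",cv2.resize(p['image'][160:300,180:460],None,fx=2.8,fy=4))
R=np.array(s['tcp_rot']);print(s['position'],R.round(4).tolist(),s['force'],s['moment'])
E
```

```text
[ 0.42793466 -0.15386135  0.236433  ]
[ 0.42804232 -0.15378466  0.23650337]
[ 0.42819435 -0.15383231  0.23656813]
[ 0.4283353  -0.15396791  0.23661534]
[ 0.42840838 -0.15416573  0.23663474]
[ 0.42847273 -0.15438135  0.23665697]
[102, 93, 91, 95, 95, 97, 95, 95, 94, 94, 94, 93, 94, 94, 89, 88, 88, 86, 83, 88, 89, 92, 95, 97, 99, 104, 107, 103, 98, 97, 94, 92, 91, 90, 87]
[765, 765, 765, 765, 765, 765, 696, 662, 483, 317, 312, 302, 301, 296, 295, 289, 285, 280, 277, 278, 277, 274, 270, 266, 258, 254, 247, 245, 242, 232, 229, 222, 241, 234, 230, 226, 237, 241]
[ 0.42847273 -0.15438135  0.23665697] [[-0.9913, 0.1316, 0.0], [0.1316, 0.9913, 0.0], [-0.0, 0.0, -1.0]] [ 0.13192982 -0.13679707 -0.47123763] [ 0.00407448  0.05811526 -0.01933193]
```

View pics/w2.png

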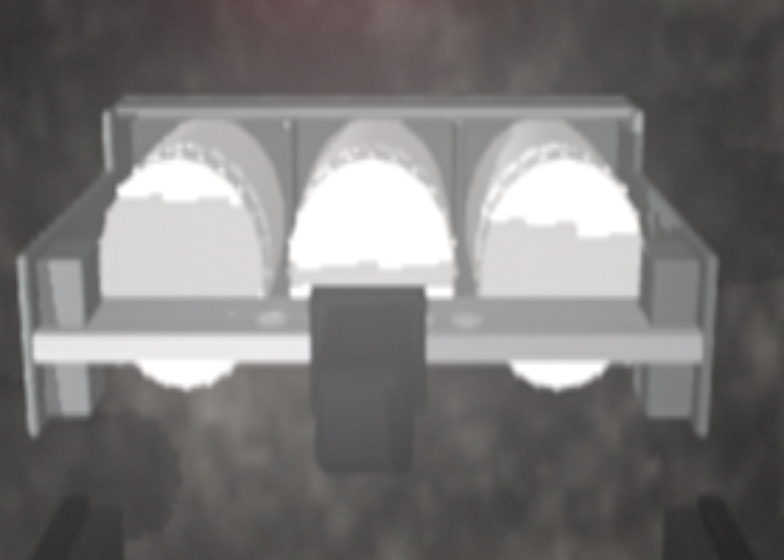

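The block spans crop columns 310–425 and the end plates 22–716, which puts their shared centre at image column ~311.5. The fingers' centre is ~320.7, so the block sits a little toward −y. I'll fit the centre by projecting it.

```bash
python3 - <<'E'
from h import *
p=bot.capture("wrist");s=bot.read_state();print(s['position'])
U=lambda x,y:(180+(x-.9)/2.8,160+(y-1.5)/4)
# rail top face edges rows ~330(near) -> far 360 at z=.118 ; rail ends cols 33..702
for r in(330,361):
  a=atz(p,U(33,r),.118);b=atz(p,U(702,r),.118);print(r,a,b,(a+b)/2,np.arctan2(-(b-a)[0],(b-a)[1]),np.linalg.norm(a-b))
a=atz(p,U(310,390),.16);b=atz(p,U(425,390),.16);print((a+b)/2,np.linalg.norm(a-b))
th=-.133;cy=np.array([-np.sin(th),np.cos(th),0]);cx=np.array([np.cos(th),np.sin(th),0])
for c0 in([.4265,-.158,0],[.429,-.158,0]):
  for z in(.118,.16):
    q=proj(p,[np.array(c0)+cx*i*.009+cy*j*.011+[0,0,z] for i in(-1,1) for j in(-1,1)])
    print(c0,z,((q-[180,160])*[2.8,4]).round(0).tolist())
E
```

```text
[ 0.42852708 -0.15460327  0.23667096]
330 [ 0.41647787 -0.24636264  0.118     ] [ 0.43889251 -0.0762909   0.118     ] [ 0.42768519 -0.16132677  0.118     ] -0.1310399708268953 0.17154245147157132
361 [ 0.42216804 -0.24764646  0.118     ] [ 0.44471597 -0.07659813  0.118     ] [ 0.43344201 -0.1621223   0.118     ] -0.13106631555282983 0.17252809294841304
[ 0.42561983 -0.16014858  0.16      ] 0.02520544235718732
[0.4265, -0.158, 0] 0.118 [[336.0, 271.0], [422.0, 271.0], [337.0, 368.0], [422.0, 368.0]]
[0.4265, -0.158, 0] 0.16 [[326.0, 336.0], [427.0, 336.0], [327.0, 447.0], [427.0, 448.0]]
[0.429, -0.158, 0] 0.118 [[337.0, 285.0], [423.0, 285.0], [338.0, 381.0], [423.0, 381.0]]
[0.429, -0.158, 0] 0.16 [[328.0, 351.0], [429.0, 352.0], [329.0, 462.0], [428.0, 463.0]]
```

Emit:
play_rows:
  moves:
    - [[-2.2,-5.3,15,0,0,0],[0,0,25,0,0,0],[0,0,25,0,0,0],[0,0,20,0,0,0],[0,0,10.5,0,0,0]]

```text
time_s: 5.4
position: [0.4293, -0.1602, 0.1397]
tcp_rot: [[-0.991, 0.133, -0.002], [0.133, 0.991, 0.001], [0.002, 0.001, -1.0]]
force: [0.1, -1.2, 0.5]
opening: 1.0
grasp_force: 0.0
```

Emit:
play_rows:
  moves:
    - [[0,0,0,0,0,0],[0,0,0,0,0,0]]

```text
time_s: 5.6
position: [0.4303, -0.1611, 0.1414]
tcp_rot: [[-0.991, 0.133, 0.001], [0.133, 0.991, -0.0], [-0.001, -0.0, -1.0]]
force: [-0.9, -0.4, 0.1]
opening: 1.0
grasp_force: 0.0
```

```bash
python3 - <<'E'
from h import *
p=bot.capture("wrist");s=bot.read_state();print(s['position'],s['force'],s['moment'])
cv2.imwrite("pics/w3.png",p['image'][100:420])
E
```

```text
[ 0.43055533 -0.16123678  0.14177669] [0.24769984 0.28136945 0.54455157] [ 0.03494571 -0.00445536 -0.01614968]
```

View pics/w3.png

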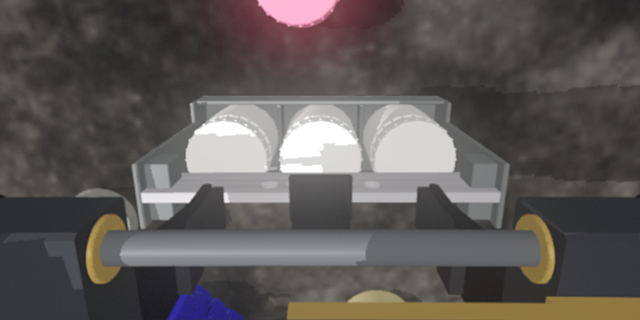

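The wrist view shows the block at columns 290–352, centred between fingers at 223 and 418. I'll take a moment baseline, then close.

```bash
cat > avg.py <<'E'
from h import *
D=[]
for i in range(12):
    bot.capture("top");s=bot.read_state();D.append(np.r_[s['force'],s['moment'],s['position']])
D=np.array(D);print(D.mean(0).round(4).tolist());print(D.std(0).round(4).tolist())
R=np.array(s['tcp_rot']);print("tool-frame moment",(R.T@D[:,3:6].mean(0)).round(4),R.round(4).tolist(),s['time_s'],s['opening'])
E
python3 avg.py
```

```text
[0.0066, -0.032, 0.1085, -0.003, 0.0139, 0.0125, 0.4302, -0.1611, 0.1415]
[0.3262, 0.5202, 0.4325, 0.0328, 0.0344, 0.0297, 0.0003, 0.0001, 0.0003]
tool-frame moment [ 0.0048  0.0134 -0.0125] [[-0.9911, 0.1334, 0.0], [0.1334, 0.9911, -0.0], [-0.0, -0.0, -1.0]] 6.25 0.9984001875370943
```

Emit:
play_rows:
  moves:
    - [[0,0,0,0,0,0],[0,0,0,0,0,0],[0,0,0,0,0,0],[0,0,0,0,0,0],[0,0,0,0,0,0]]
  fingers: -1

```text
time_s: 6.75
position: [0.4299, -0.1609, 0.141]
tcp_rot: [[-0.991, 0.133, -0.0], [0.133, 0.991, -0.0], [0.0, -0.0, -1.0]]
force: [0.7, -0.2, 0.4]
opening: 0.632
grasp_force: 0.0
```

Emit:
play_rows:
  moves:
    - [[0,0,0,0,0,0],[0,0,0,0,0,0],[0,0,0,0,0,0]]

```text
time_s: 7.05
position: [0.4299, -0.1609, 0.1411]
tcp_rot: [[-0.991, 0.133, -0.0], [0.133, 0.991, -0.0], [0.0, -0.0, -1.0]]
force: [0.4, -1.4, 0.7]
opening: 0.361
grasp_force: 0.0
```

Emit:
play_rows:
  moves:
    - [[0,0,0,0,0,0],[0,0,0,0,0,0],[0,0,0,0,0,0],[0,0,0,0,0,0],[0,0,0,0,0,0]]

```text
time_s: 7.55
position: [0.4299, -0.1609, 0.141]
tcp_rot: [[-0.991, 0.133, 0.0], [0.133, 0.991, 0.0], [-0.0, 0.0, -1.0]]
force: [-0.7, 0.4, -0.7]
opening: 0.244
grasp_force: 30.0
```

Emit:
play_rows:
  moves:
    - [[0,0,-3,0,0,0],[0,0,-5,0,0,0],[0,0,-8,0,0,0],[0,0,-8,0,0,0],[0,0,-8,0,0,0]]

```text
time_s: 8.05
position: [0.4299, -0.1609, 0.1738]
tcp_rot: [[-0.991, 0.133, 0.0], [0.133, 0.991, -0.0], [-0.0, -0.0, -1.0]]
force: [0.0, 0.4, -6.9]
opening: 0.254
grasp_force: 30.0
```

Emit:
play_rows:
  moves:
    - [[0,0,-6,0,0,0],[0,0,-3,0,0,0],[0,0,0,0,0,0],[0,0,0,0,0,0],[0,0,0,0,0,0]]

```text
time_s: 8.55
position: [0.4297, -0.1608, 0.1818]
tcp_rot: [[-0.991, 0.133, -0.001], [0.133, 0.991, 0.0], [0.001, 0.0, -1.0]]
force: [1.0, -0.1, -6.3]
opening: 0.248
grasp_force: 30.0
```

```bash
python3 avg.py; python3 avg.py|head -3
```

```text
[-0.2346, -0.2326, -6.3426, -0.0777, -0.0028, 0.009, 0.4298, -0.1609, 0.1819]
[0.3778, 0.2719, 0.2908, 0.0278, 0.0348, 0.0259, 0.0001, 0.0001, 0.0001]
tool-frame moment [ 0.0766 -0.0132 -0.009 ] [[-0.9911, 0.1334, 0.0], [0.1334, 0.9911, -0.0], [-0.0, -0.0, -1.0]] 9.15 0.24883971976940503
[-0.0181, -0.2163, -6.6427, -0.0709, 0.0246, 0.0055, 0.4299, -0.1609, 0.1821]
[0.5494, 0.3805, 0.3585, 0.028, 0.0278, 0.0312, 0.0, 0.0, 0.0]
tool-frame moment [ 0.0735  0.0149 -0.0055] [[-0.9911, 0.1334, -0.0], [0.1334, 0.9911, -0.0], [0.0, -0.0, -1.0]] 9.75 0.24761181591571108
```

```bash
python3 - <<'E'
from h import *
p=bot.capture("wrist");s=bot.read_state();R=np.array(s['tcp_rot']);T=s['position']
cx=-R[:,0];cy=R[:,1]
for dx in(-.09,-.06,-.04,-.02,0,.02,.04,.06):
  print(dx,[proj(p,T+cx*dx+cy*dy+[0,0,-.033])[0].round(0).tolist() for dy in(-.1,-.045,0,.045,.1)])
cv2.imwrite("pics/w4.png",p['image'])
for q in("carrier_hole2","carrier_grip"):
  for r in bot.pinpoint(p,q)[:1]:print(q,r,proj(p,T+[0,0,-.033 if 'hole' in q else .005]))
E
```

```text
-0.09 [[93.0, 96.0], [219.0, 97.0], [321.0, 98.0], [424.0, 98.0], [550.0, 97.0]]
-0.06 [[104.0, 166.0], [224.0, 167.0], [321.0, 167.0], [418.0, 167.0], [538.0, 167.0]]
-0.04 [[111.0, 209.0], [227.0, 209.0], [321.0, 210.0], [415.0, 210.0], [532.0, 210.0]]
-0.02 [[117.0, 249.0], [230.0, 250.0], [321.0, 250.0], [413.0, 250.0], [525.0, 250.0]]
0 [[123.0, 287.0], [232.0, 287.0], [321.0, 287.0], [410.0, 288.0], [519.0, 288.0]]
0.02 [[128.0, 323.0], [234.0, 323.0], [321.0, 323.0], [407.0, 323.0], [514.0, 324.0]]
0.04 [[133.0, 358.0], [237.0, 357.0], [321.0, 357.0], [405.0, 357.0], [509.0, 358.0]]
0.06 [[137.0, 390.0], [239.0, 390.0], [321.0, 389.0], [403.0, 390.0], [504.0, 390.0]]
carrier_hole2 {'centre': [319.9, 290.7], 'confidence': 0.59} [[321.06378912 287.3985557 ]]
carrier_grip {'centre': [319.8, 329.9], 'confidence': 0.92} [[321.33705087 322.61886177]]
```

View pics/w4.png

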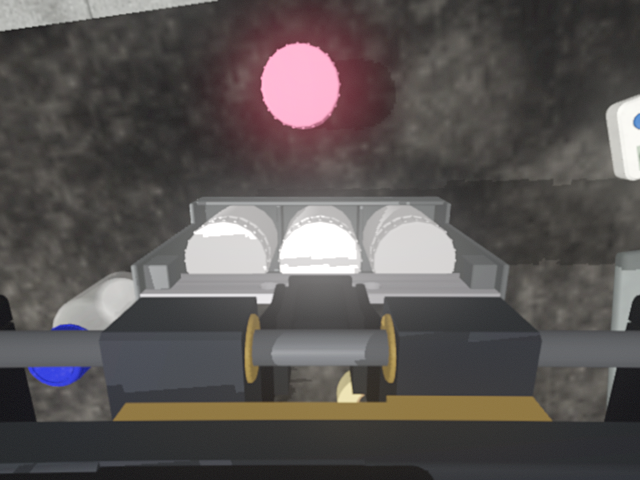

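The wrist view shows the carrier held level at columns 133–507, with the rail seen at rows 275–297. The measured moment puts the load about 11 mm toward +y, so hole 1 (+13 mm) is the one. Next I'll lift, turn, and move beside the peg so the tip shows in the wrist camera.

Emit:
play_rows:
  moves:
    - [[0,0,-8,0,0,-0.02],[0,0,-12,0,0,-0.05],[0,0,-12,0,0,-0.05],[0,0,-9,0,0,-0.02],[-7,10,0,0,0,0]]

```text
time_s: 10.4
position: [0.4376, -0.152, 0.2246]
tcp_rot: [[-1.0, -0.004, 0.003], [-0.005, 1.0, -0.003], [-0.003, -0.003, -1.0]]
force: [1.3, 0.5, -6.1]
opening: 0.253
grasp_force: 30.0
```

Emit:
play_rows:
  moves:
    - [[-15,22,0,0,0,0],[-15,22,0,0,0,0],[-15,22,0,0,0,0],[-15,22,0,0,0,0],[-15,22,0,0,0,0]]

```text
time_s: 10.9
position: [0.5114, -0.0384, 0.2225]
tcp_rot: [[-1.0, -0.006, -0.001], [-0.006, 1.0, 0.001], [0.001, 0.001, -1.0]]
force: [0.1, -0.1, -6.0]
opening: 0.253
grasp_force: 30.0
```

Emit:
play_rows:
  moves:
    - [[-15,22,0,0,0,0],[-15,22,0,0,0,0],[-13,20,0,0,0,0],[-8,13,0,0,0,0],[0,0,0,0,0,0]]

```text
time_s: 11.4
position: [0.5624, 0.0391, 0.2225]
tcp_rot: [[-1.0, -0.009, 0.0], [-0.009, 1.0, 0.001], [-0.0, 0.001, -1.0]]
force: [-0.1, -0.4, -6.3]
opening: 0.252
grasp_force: 30.0
```

```bash
python3 - <<'E'
from h import *
for i in range(6): bot.capture("wrist")
p=bot.capture("wrist");s=bot.read_state();R=np.array(s['tcp_rot']);T=s['position'];print(T,R.round(4).tolist())
cx=-R[:,0];cy=R[:,1]
print("tip",proj(p,[[.5417,.1655,.19],[.5416,.1577,.19]]))
for n,dy,dz in(("R",.0885,-.023),("L",-.0885,-.023)):print(n,proj(p,T+cy*dy+[0,0,dz]+cx*np.array([[-.017],[-.0025],[.0025]])).round(1).tolist())
for r in bot.pinpoint(p,"peg_tip")[:2]:print(r,atz(p,r['centre'],.19))
import pickle;pickle.dump((p,T,R),open("w5.pkl","wb"))
cv2.imwrite("pics/w5.png",cv2.resize(p['image'][190:340,440:640],None,fx=4,fy=4,interpolation=cv2.INTER_CUBIC))
E
```

```text
[0.56124036 0.03602492 0.22307059] [[-1.0, -0.0048, -0.0005], [-0.0048, 1.0, -0.0002], [0.0005, -0.0002, -1.0]]
tip [[586.53725013 252.68775831]
 [570.32217063 252.39281313]]
R [[510.7, 262.8], [506.6, 291.6], [505.2, 301.3]]
L [[132.0, 262.5], [136.0, 291.3], [137.4, 300.9]]
{'centre': [586.8, 256.7], 'confidence': 0.63} [0.54375382 0.16602188 0.19      ]
```

View pics/w5.png

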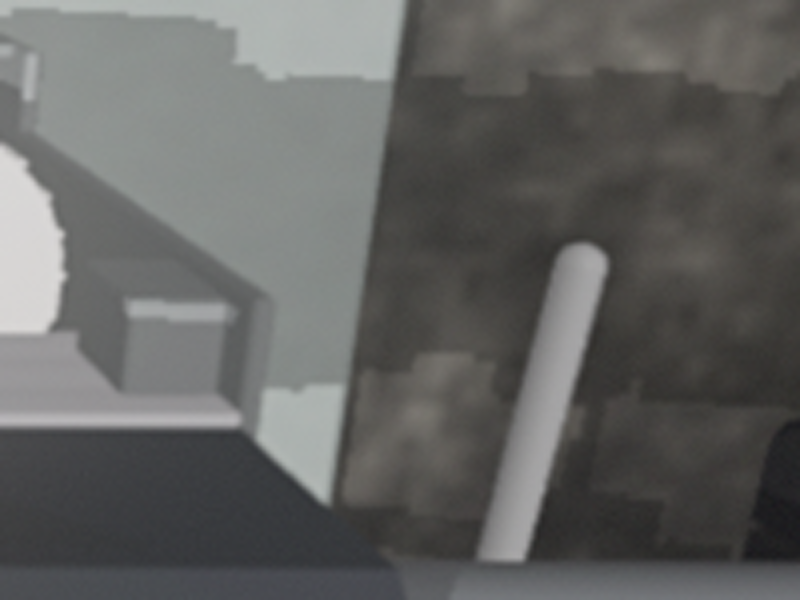

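The crop shows the peg tip at (581,245) and its shaft running to (502,555). The carrier's right end-plate corner is at (270,295).

```bash
python3 - <<'E'
from h import *
import pickle;p,T,R=pickle.load(open("w5.pkl","rb"))
U=lambda x,y:(440+(x+.5)/4-.5,190+(y+.5)/4-.5)
pts=[]
for u in((581,268),(541.5,410),(505,550)):
  c,d=ray(p,U(*u)); # intersect with plane z=.19-.105*(x-.541)
  k=(.19-.105*(c[0]-.541)-c[2])/(d[2]+.105*d[0]);pts.append(c+k*d)
print(np.array(pts).round(4));d=pts[2]-pts[0];print(np.arctan2(d[1],d[0]))
# left/right end plate corners: row scan gradients
g=cv2.cvtColor(p['image'],cv2.COLOR_BGR2GRAY)
for r in(266,270):
  print(r,g[r,122:150].tolist(),g[r,492:520].tolist())
E
```

```text
[[0.5438 0.1653 0.1897]
 [0.5635 0.1654 0.1876]
 [0.5844 0.1659 0.1854]]
0.013652763489424236
266 [230, 228, 214, 195, 178, 149, 116, 108, 123, 150, 158, 153, 137, 121, 108, 102, 98, 97, 98, 98, 103, 115, 126, 128, 126, 126, 126, 129] [155, 154, 155, 152, 136, 120, 107, 98, 94, 95, 98, 107, 116, 120, 122, 121, 126, 133, 138, 138, 138, 137, 138, 138, 137, 137, 139, 137]
270 [229, 229, 230, 228, 214, 195, 180, 159, 139, 151, 166, 164, 147, 129, 115, 104, 98, 98, 98, 97, 101, 112, 126, 129, 129, 128, 128, 130] [140, 140, 140, 134, 120, 117, 108, 96, 93, 95, 102, 112, 119, 121, 122, 122, 131, 137, 140, 140, 139, 139, 138, 138, 139, 138, 138, 137]
```

Emit:
play_rows:
  moves:
    - [[10,0,0,0,0,0],[15,0,0,0,0,0],[15,0,0,0,0,0],[9,0,0,0,0,0],[0,0,0,0,0,0]]

```text
time_s: 12.3
position: [0.5104, 0.0367, 0.223]
tcp_rot: [[-1.0, -0.006, -0.003], [-0.006, 1.0, 0.0], [0.003, 0.0, -1.0]]
force: [0.9, 0.1, -6.8]
opening: 0.25
grasp_force: 30.0
```

Emit:
play_rows:
  moves:
    - [[0,10,0,0,0,-0.004],[0,20,0,0,0,0],[0,22,0,0,0,0],[0,22,0,0,0,0],[0,20,0,0,0,0]]

```text
time_s: 12.8
position: [0.5128, 0.1324, 0.2232]
tcp_rot: [[-1.0, -0.01, 0.002], [-0.01, 1.0, 0.001], [-0.002, 0.001, -1.0]]
force: [0.4, -0.8, -5.3]
opening: 0.251
grasp_force: 30.0
```

Emit:
play_rows:
  moves:
    - [[0,15,0,0,0,0],[0,8,0,0,0,0],[0,0,0,0,0,0],[0,0,0,0,0,0],[0,0,0,0,0,0]]

```text
time_s: 13.3
position: [0.5117, 0.1528, 0.223]
tcp_rot: [[-1.0, -0.009, -0.0], [-0.009, 1.0, -0.001], [0.0, -0.001, -1.0]]
force: [-0.9, -0.0, -6.5]
opening: 0.248
grasp_force: 30.0
```

```bash
python3 - <<'E'
from h import *
for i in range(6): bot.capture("scene")
p=bot.capture("scene");t=bot.capture("top");s=bot.read_state();R=np.array(s['tcp_rot']);T=s['position'];print(T,R.round(4).tolist(),s['force'],s['moment'])
cx=-R[:,0];cy=R[:,1];h1=T+cy*.012+[0,0,-.033]
print("h1",h1,proj(p,h1),"blocktop",proj(p,T+[0,0,.019]),proj(t,T+[0,0,.019]))
a=cv2.resize(p['image'][130:255,200:325],None,fx=4.6,fy=4.6,interpolation=cv2.INTER_CUBIC)
b=cv2.resize(t['image'][180:305,230:272],None,fx=4.6,fy=4.6,interpolation=cv2.INTER_CUBIC)
cv2.imwrite("pics/s6.png",np.hstack([a,b]))
E
```

```text
[0.51159019 0.1533436  0.22308839] [[-1.0, -0.0099, 0.0001], [-0.0099, 1.0, -0.0001], [-0.0001, -0.0001, -1.0]] [ 0.21592512  0.354506   -6.0742691 ] [-0.09750426  0.02427072  0.02836991]
h1 [0.51147173 0.16534302 0.19008769] [[248.46198197 184.19706997]] blocktop [[249.7098383  165.91249487]] [[252.56633355 253.41328269]]
```

View pics/s6.png

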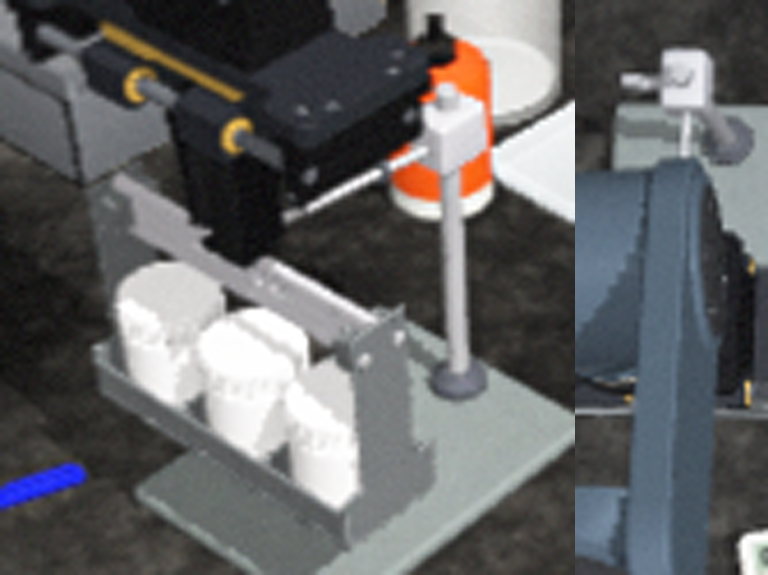

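The view shows the carrier square in front of the peg with all its jars seated; the tip is just behind the rail, next to the finger. I'll insert it slowly and watch the force.

Emit:
play_rows:
  moves:
    - [[-8,0,0,0,0,0],[-8,0,0,0,0,0],[-5,0,0,0,0,0],[-3,0,0,0,0,0],[-2,0,0,0,0,0]]

```text
time_s: 14.2
position: [0.5379, 0.1538, 0.2229]
tcp_rot: [[-1.0, -0.01, -0.0], [-0.01, 1.0, -0.0], [0.0, -0.0, -1.0]]
force: [-0.6, 0.3, -6.0]
opening: 0.252
grasp_force: 30.0
```

Emit:
play_rows:
  moves:
    - [[-2,0,0,0,0,0],[-2,0,0.2,0,0,0],[-2,0,0.2,0,0,0],[-1,0,0.1,0,0,0],[0,0,0,0,0,0]]

```text
time_s: 14.7
position: [0.5445, 0.1535, 0.2225]
tcp_rot: [[-1.0, -0.01, -0.0], [-0.01, 1.0, -0.001], [0.0, -0.001, -1.0]]
force: [-0.6, -2.2, -7.3]
opening: 0.254
grasp_force: 30.0
```

```bash
python3 avg.py
```

```text
[-0.5897, -3.4178, -7.0073, -0.7666, 0.0901, -0.0166, 0.5445, 0.1536, 0.2225]
[0.3432, 0.6264, 0.3674, 0.1248, 0.038, 0.0304, 0.0, 0.0, 0.0]
tool-frame moment [0.7656 0.098  0.0167] [[-0.9999, -0.0103, -0.0002], [-0.0103, 0.9999, -0.0007], [0.0002, -0.0007, -1.0]] 15.3 0.25089851633135085
```

Side force of −3.4 N: the tip is in the hole but bears on its −y side. I'll shift −y to ease it.

Emit:
play_rows:
  moves:
    - [[0,-0.5,0.3,0,0,0],[0,-0.4,0,0,0,0],[0,0,0,0,0,0],[0,0,0,0,0,0]]

```text
time_s: 15.7
position: [0.5446, 0.1534, 0.2224]
tcp_rot: [[-1.0, -0.01, 0.0], [-0.01, 1.0, 0.001], [-0.0, 0.001, -1.0]]
force: [-0.8, -1.5, -6.2]
opening: 0.251
grasp_force: 30.0
```

```bash
python3 avg.py
```

```text
[-0.5479, -0.85, -6.0936, -0.2163, 0.0962, 0.0059, 0.5447, 0.1533, 0.2223]
[0.5697, 0.6995, 0.5388, 0.0971, 0.0524, 0.0321, 0.0001, 0.0, 0.0]
tool-frame moment [ 0.2153  0.0983 -0.0059] [[-0.9999, -0.0101, 0.0005], [-0.0101, 0.9999, 0.0006], [-0.0005, 0.0005, -1.0]] 16.3 0.25298596139076795
```

Emit:
play_rows:
  moves:
    - [[0,-0.5,0,0,0,0],[-2,0,0.2,0,0,0],[-3,0,0.3,0,0,0],[-3,0,0.3,0,0,0],[-2,0,0.2,0,0,0]]

```text
time_s: 16.8
position: [0.5552, 0.1526, 0.2212]
tcp_rot: [[-1.0, -0.01, 0.001], [-0.01, 1.0, 0.0], [-0.001, 0.0, -1.0]]
force: [-0.4, -0.0, -6.1]
opening: 0.249
grasp_force: 30.0
```

```bash
python3 avg.py
```

```text
[-0.1819, -0.0657, -6.5472, -0.062, -0.0001, -0.0034, 0.5546, 0.1526, 0.2212]
[0.5805, 0.6811, 0.4947, 0.0275, 0.0579, 0.0312, 0.0003, 0.0, 0.0001]
tool-frame moment [0.062  0.0005 0.0034] [[-0.9999, -0.0101, -0.0], [-0.0101, 0.9999, 0.0001], [0.0, 0.0001, -1.0]] 17.4 0.2513782864960541
```

Emit:
play_rows:
  moves:
    - [[-4,0,0.4,0,0,0],[-4,0,0.4,0,0,0],[-4,0,0.4,0,0,0],[-4,0,0.4,0,0,0],[-2,0,0.2,0,0,0]]

```text
time_s: 17.9
position: [0.5733, 0.1528, 0.2194]
tcp_rot: [[-1.0, -0.01, 0.001], [-0.01, 1.0, 0.0], [-0.001, 0.0, -1.0]]
force: [0.2, 0.6, -6.3]
opening: 0.253
grasp_force: 30.0
```

Emit:
play_rows:
  moves:
    - [[0,0,0,0,0,0],[0,0,0,0,0,0],[0,0,0.4,0,0,0],[0,0,0.4,0,0,0],[0,0,0,0,0,0]]

```text
time_s: 18.4
position: [0.5724, 0.1528, 0.2186]
tcp_rot: [[-1.0, -0.01, -0.0], [-0.01, 1.0, -0.0], [0.0, -0.0, -1.0]]
force: [0.0, -0.9, -6.2]
opening: 0.251
grasp_force: 30.0
```

```bash
python3 avg.py
```

```text
[0.172, -0.1132, -6.3867, -0.0703, -0.0064, 0.0049, 0.5725, 0.1528, 0.2187]
[0.3679, 0.4336, 0.4811, 0.0262, 0.0188, 0.0279, 0.0, 0.0, 0.0]
tool-frame moment [ 0.0703 -0.0057 -0.0049] [[-0.9999, -0.0102, -0.0], [-0.0102, 0.9999, -0.0], [0.0, -0.0, -1.0]] 19.0 0.25256169089770725
```

Emit:
play_rows:
  moves:
    - [[0,0,0.4,0,0,0],[0,0,0.4,0,0,0],[0,0,0,0,0,0],[0,0,0,0,0,0]]

```text
time_s: 19.4
position: [0.5727, 0.1528, 0.2182]
tcp_rot: [[-1.0, -0.01, 0.001], [-0.01, 1.0, 0.0], [-0.001, -0.0, -1.0]]
force: [-0.9, -1.0, -3.1]
opening: 0.253
grasp_force: 30.0
```

Emit:
play_rows:
  moves:
    - [[0,0,0.4,0,0,0],[0,0,0.4,0,0,0],[0,0,0,0,0,0],[0,0,0,0,0,0]]

```text
time_s: 19.8
position: [0.5728, 0.1528, 0.2179]
tcp_rot: [[-1.0, -0.01, 0.001], [-0.01, 1.0, -0.0], [-0.001, -0.0, -1.0]]
force: [-2.2, 0.0, 3.9]
opening: 0.251
grasp_force: 30.0
```

```bash
python3 avg.py
```

```text
[-2.9836, -1.3571, 5.4803, -0.1534, 0.5395, 0.0412, 0.5728, 0.1528, 0.2178]
[0.4476, 0.4549, 0.6508, 0.0168, 0.0323, 0.0213, 0.0, 0.0, 0.0]
tool-frame moment [ 0.1478  0.5411 -0.0414] [[-0.9999, -0.0102, 0.0009], [-0.0102, 0.9999, -0.0001], [-0.0009, -0.0001, -1.0]] 20.4 0.24804561057712074
```

Emit:
play_rows:
  moves:
    - [[0,0,-0.4,0,0,0],[0,0,0,0,0,0],[0,0,0,0,0,0]]

```text
time_s: 20.7
position: [0.5728, 0.1527, 0.2178]
tcp_rot: [[-1.0, -0.01, 0.001], [-0.01, 1.0, -0.0], [-0.001, -0.0, -1.0]]
force: [-1.7, -0.7, 5.2]
opening: 0.252
grasp_force: 30.0
```

```bash
python3 avg.py
```

```text
[-2.4962, -1.1249, 5.6598, -0.1558, 0.4783, 0.0245, 0.5728, 0.1528, 0.2178]
[0.5082, 0.3866, 0.3898, 0.0317, 0.0212, 0.0318, 0.0, 0.0, 0.0]
tool-frame moment [ 0.1509  0.4799 -0.0246] [[-0.9999, -0.0102, 0.0006], [-0.0102, 0.9999, -0.0001], [-0.0006, -0.0001, -1.0]] 21.3 0.24790259199648365
```

Emit:
play_rows:
  moves:
    - [[0,0,-0.4,0,0,0],[0,0,0,0,0,0],[0,0,0,0,0,0],[0,0,0,0,0,0]]

```text
time_s: 21.7
position: [0.5727, 0.1528, 0.2179]
tcp_rot: [[-1.0, -0.01, 0.0], [-0.01, 1.0, -0.0], [-0.0, -0.0, -1.0]]
force: [-1.3, -0.9, 4.0]
opening: 0.25
grasp_force: 30.0
```

```bash
python3 avg.py
```

```text
[-1.1104, -1.1102, 3.9238, -0.1784, 0.2709, 0.015, 0.5727, 0.1528, 0.2179]
[0.4849, 0.4408, 0.6509, 0.022, 0.0523, 0.0229, 0.0, 0.0, 0.0]
tool-frame moment [ 0.1757  0.2727 -0.0151] [[-0.9999, -0.0102, 0.0003], [-0.0102, 0.9999, -0.0], [-0.0003, -0.0, -1.0]] 22.3 0.25207465298828646
```

Close enough with one more small lift. Then I'll release.

Emit:
play_rows:
  moves:
    - [[0,0,-0.5,0,0,0],[0,0,0,0,0,0],[0,0,0,0,0,0]]

```text
time_s: 22.6
position: [0.5727, 0.1528, 0.218]
tcp_rot: [[-1.0, -0.01, 0.0], [-0.01, 1.0, -0.0], [-0.0, -0.0, -1.0]]
force: [0.4, -0.6, -0.5]
opening: 0.25
grasp_force: 30.0
```

Emit:
play_rows:
  moves:
    - [[0,0,0,0,0,0],[0,0,0,0,0,0],[0,0,0,0,0,0],[0,0,0,0,0,0],[0,0,0,0,0,0]]
  fingers: 0

```text
time_s: 23.1
position: [0.5725, 0.1529, 0.2183]
tcp_rot: [[-1.0, -0.01, 0.0], [-0.01, 1.0, 0.0], [-0.0, 0.0, -1.0]]
force: [-0.8, 0.1, 0.7]
opening: 0.49
grasp_force: 0.0
```

```bash
python3 avg.py; python3 - <<'E'
from h import *
for i in range(2):
  p=bot.capture("scene")
  for q in("carrier_hole2","carrier_base","jar_a"):
    print(q,[(np.round(r['centre'],1).tolist(),round(r['confidence'],2)) for r in bot.pinpoint(p,q)[:4]])
E
```

```text
[-0.1023, 0.0128, -0.0146, 0.0109, -0.004, 0.0083, 0.5726, 0.1528, 0.2184]
[0.5273, 0.5193, 0.4067, 0.0316, 0.0174, 0.036, 0.0, 0.0, 0.0]
tool-frame moment [-0.0109 -0.0041 -0.0083] [[-0.9999, -0.0102, 0.0], [-0.0102, 0.9999, -0.0], [-0.0, -0.0, -1.0]] 23.7 0.49701087618177175
carrier_hole2 [([272.2, 176.6], 0.62)]
carrier_base [([277.6, 230.4], 0.71), ([274.2, 212.8], 0.64)]
jar_a [([293.4, 223.6], 0.96), ([302.1, 382.5], 0.96), ([257.5, 205.9], 0.77), ([275.6, 212.5], 0.75)]
carrier_hole2 [([272.4, 175.5], 0.94), ([275.6, 216.3], 0.48)]
carrier_base [([276.0, 212.7], 0.96), ([260.4, 177.5], 0.52)]
jar_a [([257.9, 202.6], 0.91), ([295.3, 223.6], 0.68), ([276.1, 213.0], 0.64), ([303.1, 383.0], 0.6)]
```

Emit:
play_rows:
  moves:
    - [[0,0,-5,0,0,0],[0,0,-12,0,0,0],[0,0,-20,0,0,0],[0,0,-25,0,0,0],[0,0,-25,0,0,0]]

```text
time_s: 24.6
position: [0.5726, 0.1528, 0.3072]
tcp_rot: [[-1.0, -0.01, 0.001], [-0.01, 1.0, 0.0], [-0.001, 0.0, -1.0]]
force: [-0.5, 0.4, -0.7]
opening: 0.498
grasp_force: 0.0
```

Emit:
play_rows:
  moves:
    - [[30,0,-10,0,0,0],[40,0,0,0,0,0],[40,0,0,0,0,0],[30,0,0,0,0,0],[0,0,0,0,0,0]]

```text
time_s: 25.1
position: [0.4281, 0.1516, 0.3163]
tcp_rot: [[-1.0, -0.011, -0.002], [-0.011, 1.0, -0.0], [0.002, -0.0, -1.0]]
force: [0.4, 0.0, -0.1]
opening: 0.498
grasp_force: 0.0
```

```bash
python3 - <<'E'
from h import *
p0=None
for i in range(40):
  p=bot.capture("scene")
  if i in(0,10,20,30): p0=p['image'].astype(int)
  if i in(9,19,29,39): print(np.abs(p['image'].astype(int)-p0)[140:270,220:330].mean())
w=bot.capture("wrist")
a=cv2.resize(p['image'][130:255,225:325],None,fx=4.7,fy=4.7,interpolation=cv2.INTER_CUBIC)
b=cv2.resize(w['image'],(320,240))
b=np.vstack([b,np.zeros((a.shape[0]-240,320,3),np.uint8)])
cv2.imwrite("pics/f.png",np.hstack([a,b]))
for y in(-.0885,.0885):
  for tilt in(0,5,-5):
    r=np.deg2rad(tilt);c=np.array([.5725,.1658,.187]);d=y-.013;z=.01
    print(y,tilt,((proj(p,c+[-.017,d*np.cos(r)-z*np.sin(r),d*np.sin(r)+z*np.cos(r)])[0]-[225,130])*4.7).round(0))
E
```

```text
2.611771561771562
2.1865967365967367
2.1535664335664335Traceback (most recent call last):
  File "<stdin>", line 4, in <module>
ValueError: 200 camera calls are used up
```

The detector calls used up the camera budget. I'll check the tilt from the detections taken after release, rebuilding the scene camera from the pixel/world pairs already printed.

```bash
python3 - <<'E'
import numpy as np,cv2
from scipy.optimize import least_squares
D="""339.8 301.2 .423 -.163 .146;339 309.9 .43 -.156 .108;335.2 345.5 .424 -.155 0;279.3 233 .585 .163 0;262.2 179.1 .544 .157 .19;276.5 170.3 .592 .162 .185;357 364.6 .417 -.215 .003;338.5 346.1 .426 -.162 .003;320 328.1 .434 -.106 .003;432.8 385 .478 -.345 0;370.1 218 .78 .027 0;230.2 292.6 .377 .106 0;382.5 292 .599 -.144 0;435.5 333.3 .581 -.289 0;188.8 239.3 .422 .313 0;258.82 177.93 .54169 .16545 .19;282.35 166.30 .61408 .16617 .1826;338.63 291.24 .42948 -.15435 .16;248.46 184.20 .51147 .16534 .19009;249.71 165.91 .51159 .15334 .24209"""
A=np.array([[float(v) for v in r.split()] for r in D.split(";")]);px,X=A[:,:2],A[:,2:]
C=np.array([.00702599,-.4862385,.79107907])
def pr(v,X):
    R=cv2.Rodrigues(v[:3])[0];K=np.array([[v[3],0,v[4]],[0,v[3],v[5]],[0,0,1]])
    return cv2.projectPoints(np.atleast_2d(X),v[:3],-R@C,K,np.array([v[6],0,0,0,0.]))[0][:,0]
z=np.array([.55,.45,-.75]);z/=np.linalg.norm(z);x=np.cross(z,[0,0,1]);x/=np.linalg.norm(x);R0=np.array([x,np.cross(z,x),z])
v=least_squares(lambda v:np.r_[(pr(v,X)-px).ravel(),(v[4:6]-[320,240])/10,v[6]*3],np.r_[cv2.Rodrigues(R0)[0].ravel(),550,320,240,0]).x
print(v.round(3),np.abs(pr(v,X)-px).max(1).round(1))
m=np.array([[257.7,204.2],[275.9,212.7],[294.3,223.6]])
for t in(-20,-10,-5,0,5,10,20):
    r=np.deg2rad(t);ys=np.array([.058,0,-.058])-.013
    P=[[.5725,.1658+y*np.cos(r)+.105*np.sin(r),.1853+y*np.sin(r)-.105*np.cos(r)] for y in ys]
    q=pr(v,np.array(P));print(t,(q-m).round(1).tolist(),"slope diff",((q[2]-q[0])-(m[2]-m[0])).round(1))
E
```

```text
Traceback (most recent call last):
cv2.error: OpenCV(4.12.0) /io/opencv/modules/calib3d/src/calibration_base.cpp:1490: error: (-215:Assertion failed) npoints >= 0 && (depth == CV_32F || depth == CV_64F) in function 'projectPoints'
```

```bash
python3 - <<'E'
import numpy as np,cv2
from scipy.optimize import least_squares
D="""339.8 301.2 .423 -.163 .146;339 309.9 .43 -.156 .108;335.2 345.5 .424 -.155 0;279.3 233 .585 .163 0;262.2 179.1 .544 .157 .19;276.5 170.3 .592 .162 .185;357 364.6 .417 -.215 .003;338.5 346.1 .426 -.162 .003;320 328.1 .434 -.106 .003;432.8 385 .478 -.345 0;370.1 218 .78 .027 0;230.2 292.6 .377 .106 0;382.5 292 .599 -.144 0;435.5 333.3 .581 -.289 0;188.8 239.3 .422 .313 0;258.82 177.93 .54169 .16545 .19;282.35 166.30 .61408 .16617 .1826;338.63 291.24 .42948 -.15435 .16;248.46 184.20 .51147 .16534 .19009;249.71 165.91 .51159 .15334 .24209"""
A=np.array([[float(v) for v in r.split()] for r in D.split(";")]);px,X=A[:,:2],A[:,2:]
C=np.array([.00702599,-.4862385,.79107907])
def pr(v,X):
    R=cv2.Rodrigues(v[:3])[0];K=np.array([[v[3],0,v[4]],[0,v[3],v[5]],[0,0,1]])
    return cv2.projectPoints(np.ascontiguousarray(np.atleast_2d(X)),v[:3],-R@C,K,np.array([v[6],0,0,0,0.]))[0][:,0]
z=np.array([.55,.45,-.75]);z/=np.linalg.norm(z);x=np.cross(z,[0,0,1]);x/=np.linalg.norm(x);R0=np.array([x,np.cross(z,x),z])
v=least_squares(lambda v:np.r_[(pr(v,X)-px).ravel(),(v[4:6]-[320,240])/10,v[6]*3],np.r_[cv2.Rodrigues(R0)[0].ravel(),550,320,240,0]).x
print(v.round(3),np.abs(pr(v,X)-px).max(1).round(1))
m=np.array([[257.7,204.2],[275.9,212.7],[294.3,223.6]])
for t in(-20,-10,-5,0,5,10,20):
    r=np.deg2rad(t);ys=np.array([.058,0,-.058])-.013
    P=[[.5725,.1658+y*np.cos(r)+.105*np.sin(r),.1853+y*np.sin(r)-.105*np.cos(r)] for y in ys]
    q=pr(v,np.array(P));print(t,(q-m).round(1).tolist(),"slope diff",((q[2]-q[0])-(m[2]-m[0])).round(1))
E
```

```text
[ 2.15800e+00 -9.77000e-01  4.20000e-01  4.68409e+02  3.21874e+02
  2.40832e+02  2.90000e-02] [0.2 0.2 0.1 0.1 0.1 0.1 0.2 0.  0.  0.1 0.1 0.2 0.1 0.2 0.1 0.  0.1 0.
 0.  0. ]
-20 [[13.3, 7.6], [11.0, 2.6], [9.7, -4.6]] slope diff [ -3.6 -12.3]
-10 [[7.4, 3.2], [5.9, 1.7], [5.2, -1.8]] slope diff [-2.2 -5. ]
-5 [[4.6, 0.7], [3.2, 0.8], [2.7, -1.0]] slope diff [-1.9 -1.7]
0 [[1.8, -2.1], [0.5, -0.3], [-0.1, -0.5]] slope diff [-1.8  1.6]
5 [[-1.0, -5.0], [-2.2, -1.8], [-2.9, -0.4]] slope diff [-1.9  4.6]
10 [[-3.6, -8.1], [-4.9, -3.4], [-5.9, -0.6]] slope diff [-2.3  7.5]
20 [[-8.5, -14.8], [-10.4, -7.5], [-12.0, -2.2]] slope diff [-3.5 12.6]
```

The rebuilt camera fits a tilt between about −3° and 0°, so the right hole is on the peg. I'll let it settle a moment, then hand in.

Emit:
play_rows:
  moves:
    - [[0,0,0,0,0,0],[0,0,0,0,0,0],[0,0,0,0,0,0],[0,0,0,0,0,0],[0,0,0,0,0,0]]

```text
time_s: 27.3
position: [0.4326, 0.1514, 0.3153]
tcp_rot: [[-1.0, -0.01, -0.0], [-0.01, 1.0, -0.0], [0.0, -0.0, -1.0]]
force: [0.6, -0.3, 0.3]
opening: 0.5
grasp_force: 0.0
```

Emit:
play_rows:
  moves:
    - [[0,0,0,0,0,0],[0,0,0,0,0,0],[0,0,0,0,0,0],[0,0,0,0,0,0],[0,0,0,0,0,0]]

```text
time_s: 27.8
position: [0.4326, 0.1514, 0.3154]
tcp_rot: [[-1.0, -0.01, 0.0], [-0.01, 1.0, 0.0], [-0.0, 0.0, -1.0]]
force: [0.5, -0.9, 0.3]
opening: 0.5
grasp_force: 0.0
```

Emit:
play_rows:
  moves:
    - [[0,0,0,0,0,0],[0,0,0,0,0,0],[0,0,0,0,0,0],[0,0,0,0,0,0],[0,0,0,0,0,0]]

```text
time_s: 28.3
position: [0.4325, 0.1514, 0.3153]
tcp_rot: [[-1.0, -0.01, -0.0], [-0.01, 1.0, 0.0], [0.0, 0.0, -1.0]]
force: [-0.4, 0.6, 0.2]
opening: 0.496
grasp_force: 0.0
```

Emit:
play_rows:
  moves:
    - [[0,0,0,0,0,0],[0,0,0,0,0,0],[0,0,0,0,0,0],[0,0,0,0,0,0],[0,0,0,0,0,0]]

```text
time_s: 28.8
position: [0.4326, 0.1514, 0.3154]
tcp_rot: [[-1.0, -0.01, 0.0], [-0.01, 1.0, 0.0], [-0.0, 0.0, -1.0]]
force: [-0.2, 0.3, -0.1]
opening: 0.503
grasp_force: 0.0
```

```bash
python3 -c "
from rig import bot
print(bot.hand_in())"
```

```text
the job is handed in; nothing more can be done
None
```

I hung the carrier on the peg by hole 1 (+13 mm), let go and handed it in at about 29 s; jar detections just after release put its tilt at roughly 0 to −3°, but camera calls ran out before a final look, and no verdict came back.

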